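# Fit a split bearing housing's cap on its dowels and hold it down

## Robot

A 7-joint arm with a two-finger parallel gripper is mounted at the origin on the work surface. World frame = base frame: x ahead of the robot, y to its left, z up, the work surface at z = 0. Lengths are in m, angles in rad, forces in N, time in s.
With the tool pointing down it reaches from about 0.4 to 0.85 m from the base axis. Payload 10.4 kg.
Tool frame: the origin (TCP) lies between the finger pads; the fingertips stand 11 mm ahead of it and the grasp point (between the pads) lies 8 mm behind it (tip_reach is the distance from the TCP to the fingertips, in m); z points along the fingers, y is the line along which they close (so a half turn about z gives the same grasp; the last joint's range is limited). The gripper opens to 85 mm and grips with 20 to 120 N. Pads are 22 mm wide; open, the fingers measure 114 mm over their backs; the gripper's body (76 mm by 85 mm) begins 54 mm behind the grasp point. The pads swing forward as they close: fully open they stand 13 mm farther back than shut.
Start: joints at [1.125, 0.332, -0.065, 1.46, 0.022, 1.35, -0.088], TCP at [0.256, -0.57, 0.217] pointing down, gripper open.
Joint ranges: [-2.6, 2.6], [-0.5, 2.12], [-1.47, 1.34], [0.16, 2.42], [-1.27, 4.41], [0.06, 2.06], [-2.6, 2.6]. Speed limits (rad/s): [2.22, 2.22, 2.79, 2.79, 3.14, 3.14, 3.14].

## Interface

Orientations are given as a unit quaternion [x, y, z, w].
In Python, from workcell import * gives the robot as it stands.
- The arm moves only by the shell command python3 -m inch 'ROWS' [OPENING] [FORCE]. ROWS is JSON, a list of rows, each an object with "slide": the shift along the world's x, y, z in m, a list of three; "yaw": the turn about the world's z in rad. A call has 1 to 20 rows; each row is the pose to reach, as a shift and turn from the pose commanded when the call began; what a row does not reach only later rows make up. A row lasts 1/12 s, in which the tool goes at most 41.7 mm and 7.16 degrees, less where a joint would pass 70% of its speed; a pose out of reach is approached as far as the arm can. A call with a gripper value outside its range is refused whole. OPENING is the closure in counts, from 0 (fully open) to 255 (shut), set as the call begins (- or left out, the last holds). The fingers move at their own pace and stop on an object; FORCE is the grip in N (left out, the last holds). Time passes only in rows, so rows that repeat a pose let the fingers close. It gives the time, the measured TCP pose, the force, the opening and the grip force at its end, in the units of the state.
- get_obs(): the state, without advancing time (a new reading comes with each control period).
- camera(name): name is "side" or "top"; returns a dict with "frame" (400x640x3 uint8, red, green, blue), "fx", "fy", "cx", "cy" (pixels), "extrinsics" (4x4, takes a point from world to camera coordinates). Camera axes: x right, y down, z forward; pixel columns grow to the right and rows downward; lengths in m; the calibration is good to about 2 mm. A picture is of the moment at which its call begins. There is no depth.
- hand_in(): hands the job in; it is judged then, once.
The state is a dict: "clock": time; "joint_pos": joint angles; "joint_velocities": joint speeds; "tau": joint torques, N m; "position": TCP position; "ee_rot": TCP orientation; "ft_force": force on the tool from outside, world axes, zero at the start; "torque": the same for the moment, N m; "grip_width": opening from 0.0 (shut) to 1.0 (fully open); "grasp_force": force on a finger pad.
Only numpy, scipy, OpenCV 4.12 (cv2) and the standard library are available. Lean on these libraries where they do the work, as an engineer would, in place of code of your own. Each camera call takes 0.05 s, during which the arm holds its last target. There are 200 camera calls.

## Task

Take the loose blue bearing cap off the plywood board and fit it on the lower half of the bearing housing that is bolted to the steel plate: yellow paint mark over yellow mark, both dowels in their holes, lowered without banging it, until the two faces meet all round. I am about to run in the cap screws, so finish while still holding: keep the cap in the gripper and keep pushing it firmly down on the lower half, with roughly 15 N of push on top of its own weight, and do not let go. Leave the wrench, the screw tin and the T-bolt where they are.

Things in the scene. Friction and masses are not known exactly. Their poses are not given: they have to be found in the camera images.
- cap: Loose upper half of a split bearing housing: blue cast iron bridge, about 0.7 kg, 148 mm long (its x), 40 mm wide (its y, the bore axis), lying joint face down on the plywood board. Half-round arch in the middle (outer radius 32 mm, half a bronze bush inside), flanges 14 mm thick either side, yellow paint mark at the +x end. Origin: centre of the flat joint face (underside); z up.
- cap_grip (a point): Point in the arch 24 mm above the cap's origin. The cap's two faces across y, 40 mm apart, are flat, parallel and free here: grip them from above, fingers closing along y, fingertips just above the joint face. The arch tops out 8 mm above this point, a boss and brass nipple (16 mm wide) 20 mm above it.
- cap_mark (a point): Point on the cap at its yellow-marked end: 74 mm from the cap's origin along +x, on the joint face.
- cap_hole (a point): Mouth, in the joint face, of the through dowel hole nearer the yellow mark: x +42, y +9 mm from the cap's origin, 9.2 mm wide. The other dowel hole is at x -42, y +9 mm. Both lie nearer the +y edge, so the cap fits one way round only. (The 12 mm holes at x -60 and +60, y 0 are for screws.)
- housing: Fixed lower half of the housing, blue, bolted by its feet along a steel T-slot plate 260 x 130 x 25 mm. Origin: centre of the plate's underside, on the bench. Along x: feet 220 x 44 mm, body 148 mm long and 40 mm wide with half a bronze bush (axis along y). Flat bright joint faces 67 mm above the bench. Yellow paint marks at the +x end. Foot nuts stay below the joint faces.
- housing_seat (a point): Centre of the lower half's joint plane, 67 mm above the bench, axes as housing. With the cap home, the cap's origin and axes coincide with it: x to x, y to y. The lower half is rigid: lowering the cap further once the faces meet only raises the push.
- housing_mark (a point): Point on the lower half at its yellow-marked end: 74 mm from housing_seat along +x, on the joint plane. With the cap home, cap_mark coincides with it.
- housing_dowel (a point): Foot of the dowel nearer the yellow mark, on the joint plane: x +42, y +9 mm from housing_seat; the other is at x -42, y +9 mm. Steel, 8 mm, standing 12 mm up, the upper 6 mm tapered to 4.4 mm. With the cap home, cap_hole coincides with it.
- board: Fixed plywood board 190 x 190 x 18 mm on which the cap lies. Origin: centre of its underside, on the bench.
- screw_tin: Bystander: loose green tin with cap screws in it, 80 mm across, 85 mm high. Origin: centre of its underside.
- t_bolt: Bystander: loose T-nut, 36 mm square, with an upright stud and nut, 84 mm high. Origin: centre of its underside.
- wrench: Bystander: loose steel combination wrench, 210 mm long, 8 mm thick, lying flat. Origin: its middle, underside.

How it is judged:
By the outcome, as a careful person would: the job done as asked, in the order asked, and still so for the second after the job is handed in, while the arm keeps its last pose, push and grip.
It also fails if it takes over 38 s, if anything falls off the work surface, if the arm or the gripper's body presses on something with over 40 N, if the wrist force passes 120 N, or if a joint passes its speed limit or range.

## Working session

There is one attempt and no reset: what is moved stays moved. The work goes in short steps, Python scripts to look and compute and a shell command to move; the robot and the scene stay as the last step left them, time stands still between calls to the robot, and variables do not carry over. Pictures are saved under pics/ and viewed, at most 10 in all, crops included, and the job is handed in when it is done.

```bash
mkdir -p pics; cat > h.py <<'E'
from workcell import *
import numpy as np, cv2
def snap(n,name,box=None,s=1):
    c=camera(n); np.savez(f'cal_{n}.npz',**{k:c[k] for k in('fx','fy','cx','cy','extrinsics')})
    f=c['frame'][:,:,::-1]
    if box: f=f[box[1]:box[3],box[0]:box[2]]
    cv2.imwrite(f'pics/{name}.png',cv2.resize(f,None,fx=s,fy=s,interpolation=cv2.INTER_CUBIC)); return c
def ray(n,u,v,z):
    c=np.load(f'cal_{n}.npz');E=c['extrinsics'];R,t=E[:3,:3],E[:3,3]
    d=R.T@np.array([(u-c['cx'])/c['fx'],(v-c['cy'])/c['fy'],1]);o=-R.T@t
    return o+d*(z-o[2])/d[2]
def proj(n,p):
    c=np.load(f'cal_{n}.npz');E=c['extrinsics'];q=E[:3,:3]@np.array(p)+E[:3,3]
    return np.array([c['fx']*q[0]/q[2]+c['cx'],c['fy']*q[1]/q[2]+c['cy']])
E
python3 - <<'E'
from h import *
for n in('top','side'):
    c=snap(n,n+'0',s=1.25); print(n,c['fx'],c['cx'],c['cy'],np.round(c['extrinsics'],3).tolist())
o=get_obs();print({k:np.round(v,3) for k,v in o.items()})
E
```

```text
top 500.8046524690612 319.06534939169353 202.30094455629745 [[0.014, -1.0, -0.0, -0.009], [-0.994, -0.014, -0.105, 0.66], [0.105, 0.002, -0.995, 1.611], [0.0, 0.0, 0.0, 1.0]]
side 389.661234271561 320.1383965276074 203.2809352069841 [[0.952, -0.305, 0.009, -0.63], [-0.211, -0.678, -0.704, 0.182], [0.221, 0.669, -0.71, 0.883], [0.0, 0.0, 0.0, 1.0]]
{'clock': np.float64(0.1), 'joint_pos': array([ 1.125,  0.333, -0.065,  1.461,  0.022,  1.35 , -0.088]), 'joint_velocities': array([ 0.   , -0.001, -0.   , -0.001,  0.   ,  0.001, -0.   ]), 'tau': array([ 2.0000e-03, -6.2675e+01,  5.0000e-02, -3.9243e+01,  1.7000e-02,
        7.0000e-03,  0.0000e+00]), 'position': array([ 0.256, -0.57 ,  0.216]), 'ee_rot': array([ 0.978,  0.21 , -0.   , -0.001]), 'ft_force': array([ 0.413, -0.572,  1.096]), 'torque': array([ 0.058, -0.009,  0.022]), 'grasp_force': np.float64(0.0), 'grip_width': np.float64(1.0)}
```

View pics/top0.png

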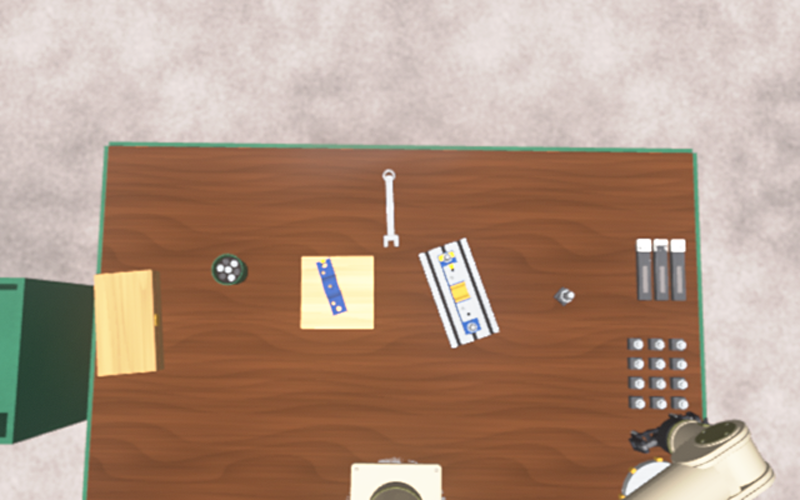

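View pics/side0.png

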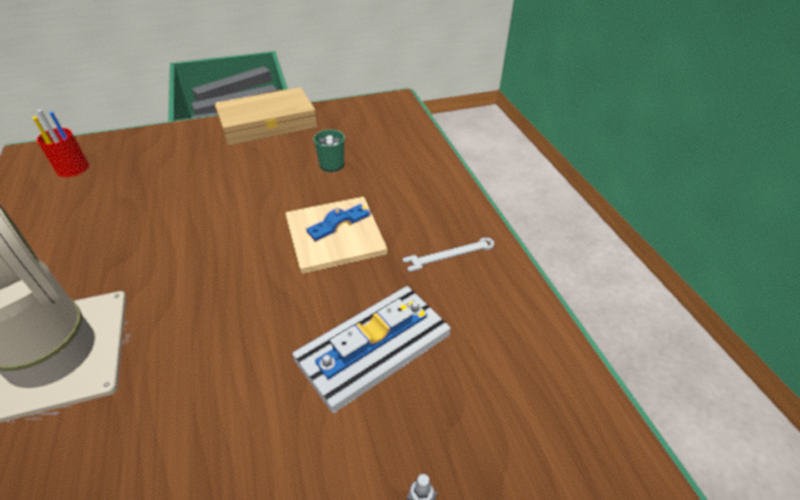

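The overview shows the cap near (331,287) and the housing near (459,292) in the 1.25x top view. The yellow ends of both point up the image, which is +x. I'll enlarge both views.

```bash
python3 - <<'E'
from h import *
snap('top','top1',(238,184,402,284),4.8); snap('side','side1',(220,150,370,330),3.3)
E
```

```text
(no output)
```

View pics/top1.png

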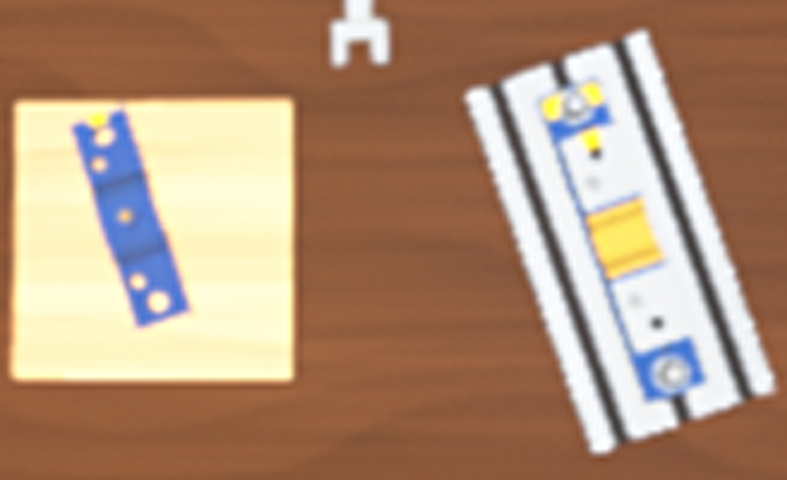

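View pics/side1.png

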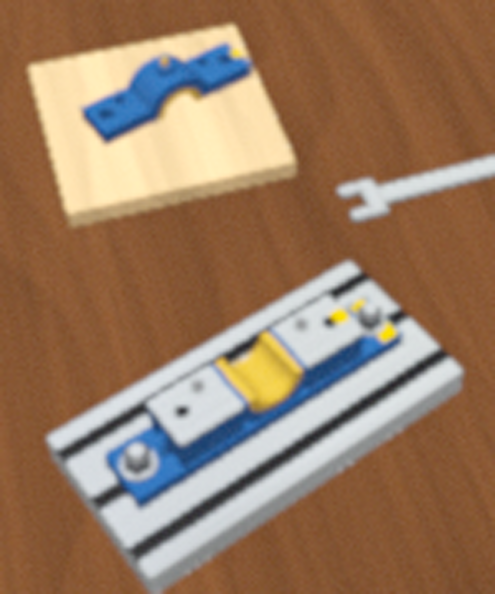

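Top crop (4.8x):
- **Cap:** screw holes at (105,136) and (158,301), dowel holes at (100,164) and (138,282).
- **Housing:** screw holes at (596,153) and (657,322), dowel tips at (593,183) and (635,299).

The dowels are on the same side of both parts.

```bash
cat >> h.py <<'E'
from scipy.optimize import least_squares
def fit(obs,z0,x0):
    # obs: (cam,u,v,local xyz)
    def P(q,l):
        c,s=np.cos(q[2]),np.sin(q[2]); return [q[0]+c*l[0]-s*l[1],q[1]+s*l[0]+c*l[1],z0+l[2]]
    f=lambda q:np.concatenate([proj(n,P(q,l))-[u,v] for n,u,v,l in obs])
    r=least_squares(f,x0); return r.x,r.fun.reshape(-1,2)
E
python3 - <<'E'
from h import *
T=lambda u,v:('top',238+(u+.5)/4.8-.5,184+(v+.5)/4.8-.5)
S=lambda u,v:('side',220+(u+.5)/3.3-.5,150+(v+.5)/3.3-.5)
t=.014
ct=[T(105,136)+([.06,0,t],),T(158,301)+([-.06,0,t],),T(100,164)+([.042,.009,t],),T(138,282)+([-.042,.009,t],),T(125,216)+([0,0,.044],)]
cs=[S(107,113)+([-.06,0,t],),S(166,62)+([0,0,.044],),S(107,140)+([-.074,-.02,0],),S(85,113)+([-.074,.02,t],)]
ht=[T(596,153)+([.06,0,0],),T(657,322)+([-.06,0,0],),T(593,183)+([.042,.009,.012],),T(635,299)+([-.042,.009,.012],)]
hs=[S(331,321)+([.06,0,0],),S(182,411)+([-.06,0,0],),S(302,323)+([.042,.009,.012],),S(198,386)+([-.042,.009,.012],)]
for nm,z,a,b,x in(('cap',.018,ct,cs,[.55,.1,.2]),('hous',.067,ht,hs,[.55,-.1,.2])):
    for o in(a,b,a+b):
        q,r=fit(o,z,x); print(nm,np.round(q,4),np.round(r,1).tolist())
E
```

```text
cap [0.5696 0.1759 0.3358] [[-0.1, -0.2], [0.0, 0.2], [-0.0, 0.1], [-0.1, -0.2], [0.3, 0.0]]
cap [0.5707 0.1719 0.3227] [[0.4, 0.3], [0.3, -0.7], [0.1, 1.9], [-0.9, -1.6]]
cap [0.57   0.175  0.3502] [[-0.1, -0.2], [0.5, 0.0], [0.1, 0.0], [0.3, -0.3], [0.5, -0.1], [0.3, -0.0], [-0.2, -1.4], [0.2, 1.6], [-1.2, -1.8]]
hous [ 0.5599 -0.158   0.3515] [[-0.2, -0.1], [-0.1, 0.1], [0.0, -0.4], [0.3, 0.4]]
hous [ 0.5583 -0.1624  0.3503] [[-0.1, 1.3], [0.3, 1.4], [-0.1, -1.3], [-0.2, -1.4]]
hous [ 0.5589 -0.1605  0.3517] [[0.6, 0.2], [0.7, 0.4], [0.8, -0.1], [1.1, 0.7], [-0.1, 0.6], [0.4, 0.6], [-0.1, -2.0], [-0.1, -2.2]]
```

```bash
python3 -m inch '[{"slide":[0.02,0.02,0],"yaw":0},{"slide":[0.045,0.05,0],"yaw":0},{"slide":[0.07,0.08,0],"yaw":0},{"slide":[0.095,0.11,0],"yaw":-0.02},{"slide":[0.12,0.14,0],"yaw":-0.02},{"slide":[0.145,0.17,0],"yaw":-0.03},{"slide":[0.165,0.2,0],"yaw":-0.03},{"slide":[0.185,0.235,0],"yaw":-0.04},{"slide":[0.2,0.27,0],"yaw":-0.04},{"slide":[0.215,0.305,0],"yaw":-0.05},{"slide":[0.23,0.34,0],"yaw":-0.05},{"slide":[0.24,0.375,0],"yaw":-0.06},{"slide":[0.25,0.41,0],"yaw":-0.06},{"slide":[0.26,0.445,0],"yaw":-0.07},{"slide":[0.27,0.48,0],"yaw":-0.07},{"slide":[0.28,0.515,0],"yaw":-0.08},{"slide":[0.285,0.55,0],"yaw":-0.08},{"slide":[0.29,0.585,0],"yaw":-0.087},{"slide":[0.295,0.615,-0.01],"yaw":-0.087},{"slide":[0.3,0.64,-0.02],"yaw":-0.087}]'
```

```text
clock: 1.87
position: [0.5566, 0.073, 0.1975]
ee_rot: [0.986, 0.168, 0.001, -0.0]
ft_force: [0.8, -0.8, 0.1]
grip_width: 0.998
grasp_force: 0.0
```

```bash
python3 -m inch '[{"slide":[0.005,0.03,-0.01],"yaw":0},{"slide":[0.008,0.055,-0.02],"yaw":0},{"slide":[0.011,0.075,-0.03],"yaw":0},{"slide":[0.013,0.09,-0.04],"yaw":0},{"slide":[0.014,0.1,-0.05],"yaw":0},{"slide":[0.014,0.106,-0.057],"yaw":0},{"slide":[0.014,0.106,-0.057],"yaw":0},{"slide":[0.014,0.106,-0.057],"yaw":0}]'
python3 - <<'E'
from h import *
snap('top','top2',(218,174,378,274),4.8); snap('side','side2',(200,110,350,260),3.6)
o=get_obs();print(o['position'],o['ee_rot'],o['ft_force'],o['clock'],o['joint_pos'])
print(proj('side',o['position']),proj('top',o['position']))
E
```

```text
clock: 2.53
position: [0.5704, 0.1752, 0.14]
ee_rot: [0.986, 0.167, -0.0, 0.0]
ft_force: [0.9, -0.8, 0.1]
grip_width: 1.002
grasp_force: 0.0
[0.57100765 0.17475212 0.14083102] [9.86070037e-01 1.66329804e-01 4.03444040e-04 3.39306749e-04] [ 0.37131599 -1.15231242  0.22220542] 2.6333 [ 0.09102595  0.38270665 -0.57885176  1.61138752  0.22083491  1.21273073
 -1.76895446]
[267.7177191  144.00393049] [261.46433366 226.82492357]
```

View pics/side2.png

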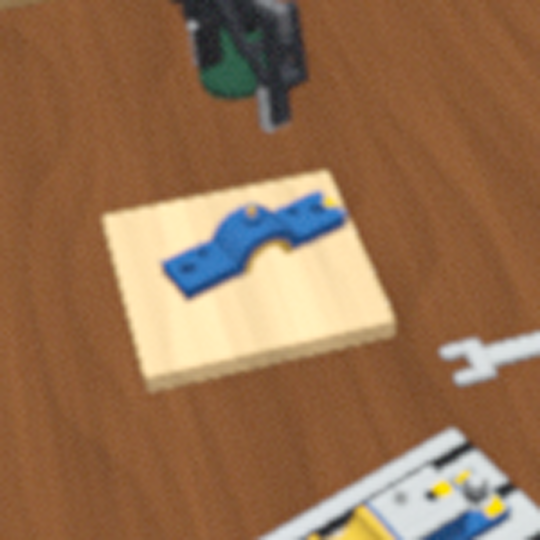

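The fingers stand above the cap arch, whose nipple is at (252,212) in the crop, and are aligned with it. Descending and gripping.

```bash
python3 -m inch '[{"slide":[0,0,-0.015],"yaw":0},{"slide":[0,0,-0.035],"yaw":0},{"slide":[0,0,-0.055],"yaw":0},{"slide":[0,0,-0.07],"yaw":0},{"slide":[0,0,-0.083],"yaw":0},{"slide":[0,0,-0.094],"yaw":0},{"slide":[0,0,-0.101],"yaw":0},{"slide":[0,0,-0.105],"yaw":0},{"slide":[0,0,-0.105],"yaw":0},{"slide":[0,0,-0.105],"yaw":0}]'
python3 -m inch '[{"slide":[0,0,0],"yaw":0},{"slide":[0,0,0],"yaw":0},{"slide":[0,0,0],"yaw":0},{"slide":[0,0,0],"yaw":0},{"slide":[0,0,0],"yaw":0},{"slide":[0,0,0],"yaw":0},{"slide":[0,0,0],"yaw":0},{"slide":[0,0,0],"yaw":0},{"slide":[0,0,0],"yaw":0},{"slide":[0,0,0],"yaw":0},{"slide":[0,0,0],"yaw":0},{"slide":[0,0,0],"yaw":0}]' 200 80
```

```text
clock: 3.47
position: [0.5708, 0.1762, 0.0358]
ee_rot: [0.986, 0.167, 0.0, -0.0]
ft_force: [-0.3, 0.4, 0.8]
grip_width: 0.996
grasp_force: 0.0
clock: 4.47
position: [0.5711, 0.1764, 0.0361]
ee_rot: [0.986, 0.167, 0.001, -0.0]
ft_force: [0.9, -0.2, 5.3]
grip_width: 0.217
grasp_force: 2.6
```

```bash
python3 - <<'E'
from h import *
a=camera('side')['frame'][130:230,220:320,::-1]; b=camera('top')['frame'][180:280,212:312,::-1]
cv2.imwrite('pics/g3.png',np.hstack([cv2.resize(x,(400,400),interpolation=cv2.INTER_CUBIC) for x in(a,b)]))
o=get_obs();print(o['grip_width'],o['grasp_force'],o['ft_force'])
E
```

```text
0.21500319953420755 2.609926387667656 [ 0.04079586 -1.01300039  4.68049539]
```

View pics/g3.png

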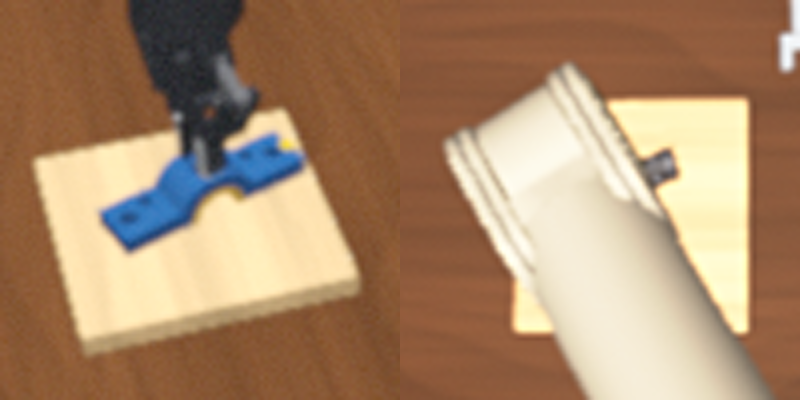

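The fingers are at the arch. The finger tip shows at about (207,172) in the left crop, but the width reads only 0.215. I'll check where the tip should appear for a 40 mm grip and for a boss grip.

```bash
python3 - <<'E'
from h import *
o=get_obs();p=o['position'];a=.334;y=np.array([-np.sin(a),np.cos(a),0]);x=np.array([np.cos(a),np.sin(a),0])
for w in(.009,.022,.03):
  for z in(.023,.035,.05,.06):
    q=p-w*y;q[2]=z;print(w,z,[((proj('side',q+s*x)-[220,130])*4).round().tolist() for s in(-.011,.011)])
q,_=fit([],.018,[0,0,0]) if 0 else (np.array([.5696,.1759,.3358]),0)
for l in((-.074,-.02,.0),(0,0,.044),(.0,-.02,.032)):
  c,s=np.cos(q[2]),np.sin(q[2]);print(l,(proj('side',[q[0]+c*l[0]-s*l[1],q[1]+s*l[0]+c*l[1],.018+l[2]])-[220,130])*4)
E
```

```text
0.009 0.023 [[198.0, 202.0], [225.0, 190.0]]
0.009 0.035 [[197.0, 189.0], [223.0, 177.0]]
0.009 0.05 [[195.0, 173.0], [222.0, 161.0]]
0.009 0.06 [[194.0, 162.0], [221.0, 150.0]]
0.022 0.023 [[208.0, 212.0], [235.0, 199.0]]
0.022 0.035 [[207.0, 199.0], [233.0, 187.0]]
0.022 0.05 [[205.0, 183.0], [232.0, 170.0]]
0.022 0.06 [[204.0, 172.0], [231.0, 159.0]]
0.03 0.023 [[214.0, 218.0], [241.0, 205.0]]
0.03 0.035 [[213.0, 205.0], [240.0, 193.0]]
0.03 0.05 [[211.0, 189.0], [238.0, 176.0]]
0.03 0.06 [[210.0, 178.0], [237.0, 165.0]]
(-0.074, -0.02, 0.0) [127.10971531 253.12519102]
(0, 0, 0.044) [198.32192448 147.55948197]
(0.0, -0.02, 0.032) [215.04248757 175.85876179]
```

```bash
python3 - <<'E'
from h import *
import workcell
print({k:getattr(workcell,k) for k in dir(workcell) if not k.startswith('_')})
a=.334;y=np.array([-np.sin(a),np.cos(a),0]);x=np.array([np.cos(a),np.sin(a),0]);p=np.array([.571,.1748,.1408])
for z in(.13,.143,.155,.17): print(z,[((proj('side',np.append((p-w*y+s*x)[:2],z))-[200,110])*3.6).round().tolist() for w in(.043,.055) for s in(-.011,.011)])
E
```

```text
{'MotionError': <class 'workcell.MotionError'>, 'camera': <function make.<locals>.drawn_camera at 0x7fe4b27942c0>, 'get_obs': <function make.<locals>.<lambda> at 0x7fe4b27947c0>, 'hand_in': <function connect.<locals>.done at 0x7fe4b270b9c0>, 'tip_reach': 0.011}
0.13 [[263.0, 169.0], [289.0, 158.0], [272.0, 178.0], [298.0, 166.0]]
0.143 [[262.0, 155.0], [288.0, 144.0], [271.0, 163.0], [297.0, 152.0]]
0.155 [[261.0, 141.0], [287.0, 130.0], [270.0, 150.0], [296.0, 138.0]]
0.17 [[259.0, 124.0], [286.0, 113.0], [268.0, 132.0], [295.0, 121.0]]
```

In the hover picture and this one the fingertips sit about 20 mm higher than the stated reach gives, so they closed on the boss above the arch. I'll open part way, with the gripper still centred on the boss, and descend by force.

```bash
python3 -m inch '[{"slide":[0,0,0.01],"yaw":0},{"slide":[0,0,0.01],"yaw":0},{"slide":[0,0,0.01],"yaw":0},{"slide":[0,0,0.01],"yaw":0},{"slide":[0,0,0.01],"yaw":0},{"slide":[0,0,0.01],"yaw":0},{"slide":[0,0,0.01],"yaw":0},{"slide":[0,0,0.01],"yaw":0}]' 60 80
python3 -m inch '[{"slide":[0,0,-0.004],"yaw":0},{"slide":[0,0,-0.008],"yaw":0},{"slide":[0,0,-0.01],"yaw":0},{"slide":[0,0,-0.01],"yaw":0},{"slide":[0,0,-0.01],"yaw":0}]'
python3 - <<'E'
from h import *
a=camera('side')['frame'][120:240,210:330,::-1];cv2.imwrite('pics/g4.png',cv2.resize(a,None,fx=4.5,fy=4.5,interpolation=cv2.INTER_CUBIC))
E
```

```text
clock: 5.23
position: [0.5704, 0.176, 0.045]
ee_rot: [0.986, 0.167, -0.0, 0.0]
ft_force: [-0.0, -0.2, -0.4]
grip_width: 0.761
grasp_force: 0.0
clock: 5.65
position: [0.5703, 0.176, 0.0349]
ee_rot: [0.986, 0.167, -0.0, 0.0]
ft_force: [0.6, 0.9, 0.8]
grip_width: 0.766
grasp_force: 0.0
```

View pics/g4.png

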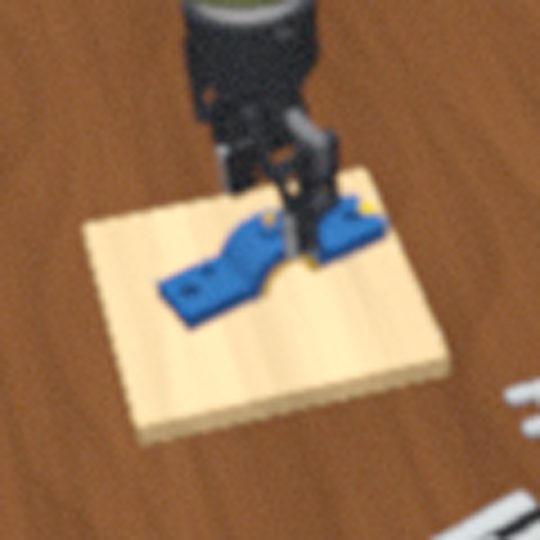

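The near finger now stands in front of the near face, with its tip at about (300,255). That puts it around z 0.045, still high. Continuing with a slow guarded descent.

```bash
python3 -m inch '[{"slide":[0,0,-0.002],"yaw":0},{"slide":[0,0,-0.004],"yaw":0},{"slide":[0,0,-0.005],"yaw":0},{"slide":[0,0,-0.005],"yaw":0}]'
python3 -m inch '[{"slide":[0,0,-0.002],"yaw":0},{"slide":[0,0,-0.004],"yaw":0},{"slide":[0,0,-0.005],"yaw":0},{"slide":[0,0,-0.005],"yaw":0}]'
```

```text
clock: 6.03
position: [0.5703, 0.1759, 0.0299]
ee_rot: [0.986, 0.167, -0.0, 0.0]
ft_force: [-0.4, 0.2, 0.6]
grip_width: 0.761
grasp_force: 0.0
clock: 6.37
position: [0.5703, 0.176, 0.0249]
ee_rot: [0.986, 0.167, -0.0, 0.0]
ft_force: [-0.0, -0.9, -0.1]
grip_width: 0.762
grasp_force: 0.0
```

```bash
python3 -m inch '[{"slide":[0,0,-0.002],"yaw":0},{"slide":[0,0,-0.003],"yaw":0},{"slide":[0,0,-0.004],"yaw":0},{"slide":[0,0,-0.004],"yaw":0}]'
python3 -m inch '[{"slide":[0,0,-0.001],"yaw":0},{"slide":[0,0,-0.002],"yaw":0},{"slide":[0,0,-0.002],"yaw":0}]'
python3 - <<'E'
from h import *
a=camera('side')['frame'][120:240,210:330,::-1];cv2.imwrite('pics/g5.png',cv2.resize(a,None,fx=4.5,fy=4.5,interpolation=cv2.INTER_CUBIC))
E
```

```text
clock: 6.7
position: [0.5703, 0.176, 0.021]
ee_rot: [0.986, 0.167, -0.0, 0.0]
ft_force: [0.4, -0.1, 0.1]
grip_width: 0.77
grasp_force: 0.0
clock: 6.95
position: [0.5704, 0.1759, 0.019]
ee_rot: [0.986, 0.167, -0.0, 0.0]
ft_force: [-0.4, 0.3, -0.1]
grip_width: 0.763
grasp_force: 0.0
```

View pics/g5.png

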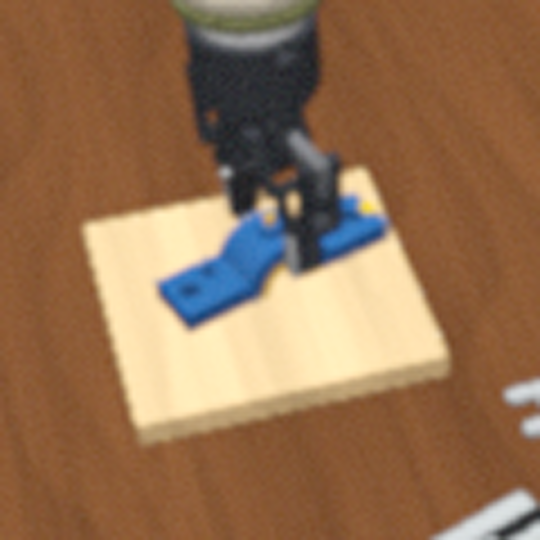

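The tip is now in front of the face at about (303,270), z about 0.03, and the readings show no contact. 3 mm more, then close.

```bash
python3 -m inch '[{"slide":[0,0,-0.001],"yaw":0},{"slide":[0,0,-0.003],"yaw":0},{"slide":[0,0,-0.003],"yaw":0},{"slide":[0,0,-0.003],"yaw":0},{"slide":[0,0,-0.003],"yaw":0},{"slide":[0,0,-0.003],"yaw":0},{"slide":[0,0,-0.003],"yaw":0},{"slide":[0,0,-0.003],"yaw":0},{"slide":[0,0,-0.003],"yaw":0},{"slide":[0,0,-0.003],"yaw":0}]' 255 100
```

```text
clock: 7.83
position: [0.5706, 0.1763, 0.0166]
ee_rot: [0.986, 0.167, 0.0, -0.0]
ft_force: [-1.9, -0.2, 5.3]
grip_width: 0.441
grasp_force: 101.2
```

```bash
python3 -m inch '[{"slide":[0,0,0.003],"yaw":0},{"slide":[0,0,0.01],"yaw":0},{"slide":[0,0,0.02],"yaw":0},{"slide":[0,0,0.035],"yaw":0},{"slide":[0,0,0.05],"yaw":0},{"slide":[0,0,0.065],"yaw":0},{"slide":[0,0,0.08],"yaw":0},{"slide":[0,0,0.09],"yaw":0},{"slide":[0,0,0.097],"yaw":0},{"slide":[0,0,0.1],"yaw":0},{"slide":[0,0,0.1],"yaw":0}]'
python3 -m inch '[{"slide":[0,-0.005,0],"yaw":0},{"slide":[-0.001,-0.015,0],"yaw":0},{"slide":[-0.001,-0.03,0],"yaw":0},{"slide":[-0.002,-0.05,0],"yaw":0},{"slide":[-0.003,-0.073,0],"yaw":0},{"slide":[-0.004,-0.098,0],"yaw":0.005},{"slide":[-0.005,-0.123,0],"yaw":0.005},{"slide":[-0.006,-0.148,0],"yaw":0.005},{"slide":[-0.006,-0.173,0],"yaw":0.01},{"slide":[-0.007,-0.198,0],"yaw":0.01},{"slide":[-0.007,-0.223,0],"yaw":0.01},{"slide":[-0.008,-0.248,0],"yaw":0.015},{"slide":[-0.008,-0.27,0],"yaw":0.015},{"slide":[-0.009,-0.29,0],"yaw":0.017},{"slide":[-0.009,-0.306,0],"yaw":0.017},{"slide":[-0.01,-0.319,0],"yaw":0.017},{"slide":[-0.01,-0.328,0],"yaw":0.017},{"slide":[-0.01,-0.333,0],"yaw":0.017},{"slide":[-0.01,-0.334,0],"yaw":0.017},{"slide":[-0.01,-0.334,0],"yaw":0.017}]'
python3 -m inch '[{"slide":[0,0,-0.006],"yaw":0},{"slide":[0,0,-0.012],"yaw":0},{"slide":[0,0,-0.016],"yaw":0},{"slide":[0,0,-0.018],"yaw":0},{"slide":[0,0,-0.018],"yaw":0}]'
python3 - <<'E'
from h import *
a=camera('side')['frame'][190:330,210:370,::-1];cv2.imwrite('pics/g6.png',cv2.resize(a,None,fx=4.2,fy=4.2,interpolation=cv2.INTER_CUBIC))
E
```

```text
clock: 8.75
position: [0.5706, 0.176, 0.1167]
ee_rot: [0.986, 0.167, 0.0, 0.0]
ft_force: [-0.8, 0.9, -6.6]
grip_width: 0.442
grasp_force: 101.3
clock: 10.42
position: [0.5604, -0.1574, 0.1161]
ee_rot: [0.984, 0.176, -0.0, -0.0]
ft_force: [0.3, 0.5, -6.3]
grip_width: 0.441
grasp_force: 101.2
clock: 10.83
position: [0.56, -0.1576, 0.0973]
ee_rot: [0.984, 0.176, -0.001, -0.0]
ft_force: [0.0, -0.1, -6.3]
grip_width: 0.437
grasp_force: 101.3
```

View pics/g6.png

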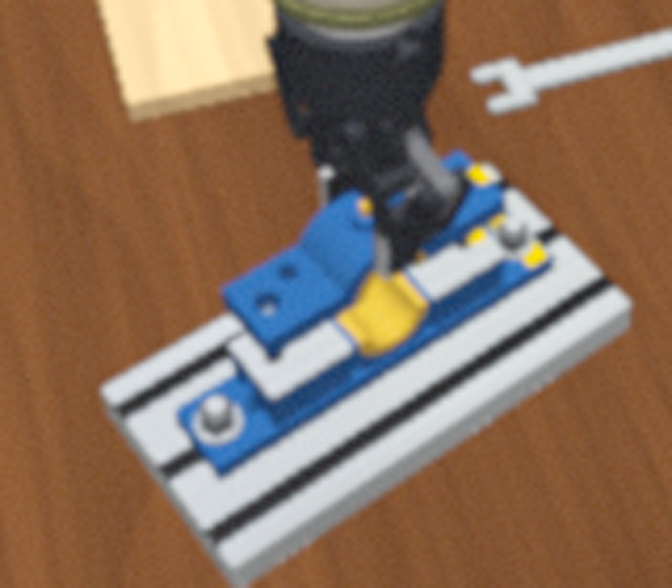

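The cap is held level above the lower half, yellow mark toward the yellow marks. Its near lower corner is at (275,355), and the housing's matching corner is at (277,400). I'll compare that with the expected geometry.

```bash
python3 - <<'E'
from h import *
S=lambda u,v:('side',210+(u+.5)/4.2-.5,190+(v+.5)/4.2-.5)
S1=lambda u,v:('side',220+(u+.5)/3.3-.5,150+(v+.5)/3.3-.5)
q0=[.56,-.158,.352];zc=.0987
cap=[S(267,303)+([-.06,0,.014],),S(290,272)+([-.042,.009,.014],),S(275,355)+([-.074,-.02,0],),S(226,288)+([-.074,.02,.014],),S(365,206)+([0,0,.044],),S(503,207)+([.074,-.02,.0],)]
hs=[S1(331,321)+([.06,0,0],),S1(182,411)+([-.06,0,0],),S1(187,447)+([-.074,-.02,0],),S1(147,407)+([-.074,.02,0],),S(277,400)+([-.074,-.02,0],)]
for o,z in((cap,zc),(hs,.067)): q,r=fit(o,z,q0);print(np.round(q,4),np.round(r,1).tolist())
print(get_obs()['position'])
E
```

```text
[ 0.5591 -0.1572  0.3887] [[0.8, -0.4], [-0.1, -0.3], [-0.6, 1.1], [-0.7, 0.6], [0.3, -1.3], [0.4, 0.2]]
[ 0.5589 -0.16    0.3766] [[-0.5, 0.0], [0.8, 0.8], [-0.8, -0.2], [0.6, -0.6], [-0.0, 0.0]]
[ 0.56029475 -0.15767267  0.09782448]
```

Yaw and along-x agree. y is within camera error, so the dowel tapers plus lateral force will tell. Guarded descent now.

```bash
python3 -m inch '[{"slide":[0,0,-0.004],"yaw":0},{"slide":[0,0,-0.008],"yaw":0},{"slide":[0,0,-0.012],"yaw":0},{"slide":[0,0,-0.014],"yaw":0},{"slide":[0,0,-0.016],"yaw":0},{"slide":[0,0,-0.016],"yaw":0}]'
python3 -m inch '[{"slide":[0,0,-0.001],"yaw":0},{"slide":[0,0,-0.002],"yaw":0},{"slide":[0,0,-0.003],"yaw":0},{"slide":[0,0,-0.004],"yaw":0},{"slide":[0,0,-0.004],"yaw":0}]'
python3 -m inch '[{"slide":[0,0,-0.001],"yaw":0},{"slide":[0,0,-0.002],"yaw":0},{"slide":[0,0,-0.002],"yaw":0}]'; python3 -c "
from workcell import *;o=get_obs();print(o['position'],o['ft_force'],o['torque'])"
```

```text
clock: 11.38
position: [0.5602, -0.1579, 0.0817]
ee_rot: [0.984, 0.175, -0.0, -0.0]
ft_force: [-1.0, 0.5, -6.8]
grip_width: 0.44
grasp_force: 101.3
clock: 11.8
position: [0.5604, -0.158, 0.0781]
ee_rot: [0.984, 0.176, -0.0, 0.0]
ft_force: [0.7, -0.8, -6.3]
grip_width: 0.437
grasp_force: 101.3
clock: 12.05
position: [0.5603, -0.158, 0.076]
ee_rot: [0.984, 0.175, -0.0, -0.0]
ft_force: [0.0, 0.4, -6.3]
grip_width: 0.443
grasp_force: 101.3
[ 0.56033627 -0.15797642  0.07600639] [ 0.04228116  0.42661536 -6.3499203 ] [0.01094723 0.01719456 0.0313742 ]
```

```bash
for i in 1 2; do python3 -m inch '[{"slide":[0,0,-0.0007],"yaw":0},{"slide":[0,0,-0.0014],"yaw":0},{"slide":[0,0,-0.002],"yaw":0},{"slide":[0,0,-0.002],"yaw":0}]' | egrep 'pos|ft|rot'; done
```

```text
position: [0.5604, -0.158, 0.0741]
ee_rot: [0.984, 0.175, -0.0, -0.0]
ft_force: [0.3, 0.0, -6.7]
position: [0.5604, -0.158, 0.072]
ee_rot: [0.984, 0.175, -0.0, -0.0]
ft_force: [0.1, 0.8, -5.8]
```

Still free, face about 6 mm above the seat by estimate, so the tapers are inside the holes.

```bash
python3 -m inch '[{"slide":[0,0,-0.0005],"yaw":0},{"slide":[0,0,-0.001],"yaw":0},{"slide":[0,0,-0.0015],"yaw":0},{"slide":[0,0,-0.0015],"yaw":0}]' | egrep 'pos|ft'; python3 -m inch '[{"slide":[0,0,-0.0005],"yaw":0},{"slide":[0,0,-0.001],"yaw":0},{"slide":[0,0,-0.0015],"yaw":0},{"slide":[0,0,-0.0015],"yaw":0}]' | egrep 'pos|ft'
```

```text
position: [0.5604, -0.158, 0.0706]
ft_force: [-0.5, -0.7, -6.7]
position: [0.5604, -0.158, 0.0691]
ft_force: [0.4, 0.5, -6.5]
```

```bash
for i in 1 2 3; do python3 -m inch '[{"slide":[0,0,-0.0004],"yaw":0},{"slide":[0,0,-0.0008],"yaw":0},{"slide":[0,0,-0.0008],"yaw":0}]' | egrep 'pos|ft'; done
```

```text
position: [0.5604, -0.158, 0.0684]
ft_force: [-0.6, -0.1, -6.4]
position: [0.5605, -0.158, 0.0675]
ft_force: [-0.6, -0.7, -6.4]
position: [0.5604, -0.158, 0.0667]
ft_force: [-0.5, -0.9, -6.8]
```

```bash
for i in 1 2 3; do python3 -m inch '[{"slide":[0,0,-0.0003],"yaw":0},{"slide":[0,0,-0.0005],"yaw":0},{"slide":[0,0,-0.0005],"yaw":0}]' | egrep 'clock|pos|ft'; done
```

```text
clock: 14.38
position: [0.5604, -0.158, 0.0663]
ft_force: [-0.2, 0.1, -6.1]
clock: 14.63
position: [0.5604, -0.158, 0.0658]
ft_force: [-0.7, 0.6, -5.6]
clock: 14.88
position: [0.5605, -0.158, 0.0656]
ft_force: [-2.5, 0.6, -1.3]
```

Contact comes exactly at the predicted home height of 0.0656. Now build up the push to ft_z of about +15.

```bash
for i in 1 2; do python3 -m inch '[{"slide":[0,0,-0.0003],"yaw":0},{"slide":[0,0,-0.0005],"yaw":0},{"slide":[0,0,-0.0005],"yaw":0},{"slide":[0,0,-0.0005],"yaw":0}]' | egrep 'clock|pos|ft|rot'; done
python3 -c "
from workcell import *;o=get_obs();print(o['torque'])"
```

```text
clock: 15.22
position: [0.5605, -0.158, 0.0656]
ee_rot: [0.984, 0.175, 0.0, 0.0]
ft_force: [-5.8, 1.5, 5.1]
clock: 15.55
position: [0.5605, -0.158, 0.0655]
ee_rot: [0.984, 0.175, -0.0, 0.0]
ft_force: [-7.8, 1.0, 9.3]
[ 0.38636455  1.6566985  -0.03682952]
```

The push builds, but with a side load of -8 N in x. I'll ease the command toward -x while increasing the push.

```bash
python3 -m inch '[{"slide":[-0.0003,0,0],"yaw":0},{"slide":[-0.0006,0,-0.0002],"yaw":0},{"slide":[-0.0006,0,-0.0003],"yaw":0},{"slide":[-0.0006,0,-0.0003],"yaw":0},{"slide":[-0.0006,0,-0.0003],"yaw":0}]' | egrep 'clock|pos|ft|rot'
```

```text
clock: 15.97
position: [0.5605, -0.158, 0.0655]
ee_rot: [0.984, 0.175, 0.001, 0.0]
ft_force: [-5.6, 1.9, 8.2]
```

```bash
python3 -m inch '[{"slide":[-0.0003,0,-0.0002],"yaw":0},{"slide":[-0.0006,0,-0.0004],"yaw":0},{"slide":[-0.0009,0,-0.0006],"yaw":0},{"slide":[-0.0009,0,-0.0008],"yaw":0},{"slide":[-0.0009,0,-0.0008],"yaw":0},{"slide":[-0.0009,0,-0.0008],"yaw":0}]' | egrep 'clock|pos|ft|rot'
```

```text
clock: 16.47
position: [0.5606, -0.1579, 0.0656]
ee_rot: [0.984, 0.176, 0.002, 0.001]
ft_force: [-5.0, 1.1, 13.4]
```

```bash
python3 -m inch '[{"slide":[-0.0004,0,-0.0002],"yaw":0},{"slide":[-0.0006,0,-0.0003],"yaw":0},{"slide":[-0.0006,0,-0.0003],"yaw":0},{"slide":[-0.0006,0,-0.0003],"yaw":0},{"slide":[-0.0006,0,-0.0003],"yaw":0},{"slide":[-0.0006,0,-0.0003],"yaw":0}]' | egrep 'clock|pos|ft|rot|grip|gras'
python3 - <<'E'
from h import *
f=[]
for i in range(6):
    c=camera('side');f.append(get_obs()['ft_force'])
print(np.mean(f,0),get_obs()['torque'],get_obs()['ee_rot'])
a=c['frame'][220:320,240:370,::-1];cv2.imwrite('pics/g7.png',cv2.resize(a,None,fx=6,fy=6,interpolation=cv2.INTER_CUBIC))
E
```

```text
clock: 16.97
position: [0.5605, -0.158, 0.0655]
ee_rot: [0.984, 0.176, 0.002, 0.001]
ft_force: [-2.7, 1.3, 13.8]
grip_width: 0.439
grasp_force: 103.4
[-3.10676205  1.49758962 12.88552834] [ 0.47907963  0.72066796 -0.0371906 ] [9.84472263e-01 1.75523138e-01 2.27307671e-03 9.08161032e-04]
```

View pics/g7.png

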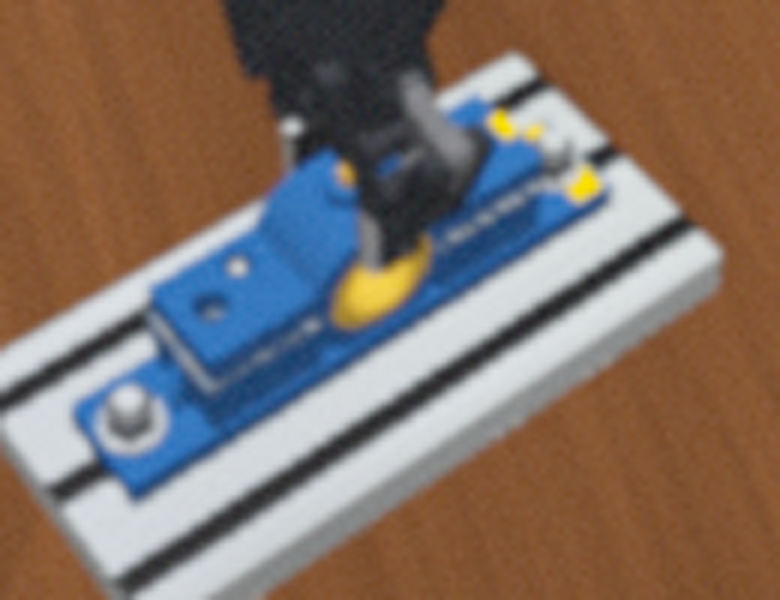

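The cap is down, with the dowel visible in its hole at (237,266). A pale line shows along the joint at about (180,355), which could be the housing's bright face band or a gap. I'll check it numerically against the state before placement, and average the wrench.

```bash
python3 - <<'E'
from h import *
q=np.array([.5589,-.160,.352]);c,s=np.cos(q[2]),np.sin(q[2])
for l in((-.074,.02,.014),(-.074,-.02,.014),(-.074,-.02,0),(-.074,.02,0),(-.06,0,.014),(-.042,.009,.014),(-.042,.009,.012),(.074,-.02,.014),(.074,.02,.014)):
  print(l,((proj('side',[q[0]+c*l[0]-s*l[1],q[1]+s*l[0]+c*l[1],.067+l[2]])-[240,220])*6+2.5).round())
W=[]
for i in range(12):
    camera('top');o=get_obs();W.append(np.r_[o['ft_force'],o['torque']])
print(np.mean(W,0).round(2),o['position'],o['ee_rot'].round(4),o['clock'])
# brightness across the end strip and near side in the last side frame: cap vs earlier housing plate band
a=cv2.imread('pics/g7.png')
print('end col180',a[325:400:6,180].tolist());print('side col260',a[325:400:6,260].tolist());print('right col500',a[170:245:6,500].tolist())
b=cv2.imread('pics/side1.png') # before: near face of bare housing, px = 220+u/3.3
print('bare col212',b[415:465:3,212].tolist())
E
```

```text
(-0.074, 0.02, 0.014) [146. 290.]
(-0.074, -0.02, 0.014) [208. 366.]
(-0.074, -0.02, 0) [211. 389.]
(-0.074, 0.02, 0) [149. 313.]
(-0.06, 0, 0.014) [211. 307.]
(-0.042, 0.009, 0.014) [239. 265.]
(-0.042, 0.009, 0.012) [240. 268.]
(0.074, -0.02, 0.014) [545. 159.]
(0.074, 0.02, 0.014) [478.  93.]
[-2.7   1.28 13.17  0.46  0.71 -0.02] [ 0.56061583 -0.15796633  0.06554703] [9.845e-01 1.756e-01 2.300e-03 9.000e-04] 17.8667
end col180 [[177, 111, 48], [154, 92, 41], [137, 90, 60], [139, 109, 90], [153, 132, 117], [158, 137, 123], [154, 125, 108], [154, 108, 78], [155, 97, 51], [154, 93, 36], [152, 95, 44], [144, 90, 32], [141, 88, 39]]
side col260 [[186, 117, 53], [166, 101, 45], [133, 80, 36], [116, 71, 38], [124, 90, 67], [135, 112, 95], [130, 104, 86], [118, 80, 50], [116, 71, 33], [113, 68, 30], [116, 72, 36], [115, 68, 30], [130, 74, 30]]
right col500 [[193, 122, 51], [190, 122, 53], [173, 109, 46], [139, 85, 40], [123, 81, 51], [139, 111, 96], [154, 136, 126], [137, 114, 97], [121, 83, 57], [114, 68, 24], [120, 77, 39], [121, 72, 34], [125, 76, 41]]
bare col212 [[226, 222, 218], [225, 221, 217], [218, 214, 210], [201, 198, 192], [170, 163, 155], [133, 107, 93], [117, 75, 47], [118, 71, 37], [120, 72, 36], [121, 76, 42], [126, 79, 43], [139, 86, 44], [151, 92, 40], [145, 85, 32], [128, 83, 49], [136, 106, 88], [170, 155, 146]]
```

The cap features match the home pose within a pixel. The pale band is even left and right, so it is the housing's bright face edge. Contact height also equals 67.0 mm. A little more push, then hand in.

```bash
python3 -m inch '[{"slide":[0,0,-0.0002],"yaw":0},{"slide":[0,0,-0.0002],"yaw":0},{"slide":[0,0,-0.0002],"yaw":0},{"slide":[0,0,-0.0002],"yaw":0},{"slide":[0,0,-0.0002],"yaw":0},{"slide":[0,0,-0.0002],"yaw":0},{"slide":[0,0,-0.0002],"yaw":0},{"slide":[0,0,-0.0002],"yaw":0}]'; python3 - <<'E'
from h import *
W=[]
for i in range(8):
    camera('top');W.append(get_obs()['ft_force'])
print(np.mean(W,0).round(2))
E
```

```text
clock: 18.53
position: [0.5606, -0.158, 0.0655]
ee_rot: [0.984, 0.176, 0.002, 0.001]
ft_force: [-3.3, 2.1, 15.0]
grip_width: 0.441
grasp_force: 103.6
[-3.57  1.57 14.87]
```

```bash
python3 -c "
from workcell import *
print(hand_in())"
```

```text
the job is handed in; nothing more can be done
None
```

The cap is seated on the lower half, yellow over yellow. It is still gripped and held down with about 15 N on top of its weight. The contact height matched the 67 mm joint plane; I saw one dowel in its hole, but the fingers hid the other. The first grip closed on the boss above the arch, so I opened and re-gripped lower before lifting. The job is handed in; it returned no verdict.

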